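# Turn the ink carousel to the crimson jar

### The arm

A 6-joint arm with a two-finger parallel gripper is mounted at the origin on the work surface. World frame = base frame: x ahead of the robot, y to its left, z up, the work surface at z = 0. Lengths are in m, angles in degrees, forces in N, time in s.
With the tool pointing down it reaches from about 0.4 to 0.825 m from the base axis. Payload 7 kg.
Tool frame: the origin (TCP) lies at the very end of the fingers, on their centre line; the grasp point (between the pads) lies tcp_to_grasp behind it (tcp_to_grasp is the distance from the TCP to the grasp point, in m); x points along the fingers, y is the direction in which the jaws open and shut, and the axes are right-handed (so a half turn about x gives the same grasp; the last joint's range is limited). The gripper opens to 88 mm and grips with 3 to 60 N. Pads are 19 mm wide; open, the fingers measure 130 mm over their backs; the gripper's body (78 mm by 193 mm) begins 47 mm behind the grasp point.
Start: joints at [90.476, 20.546, 0.682, 0, -70.136, -16.507], TCP at [0.186, 0.649, 0.227] pointing down, gripper open.
Joint ranges: [-176.03, 176.03], [-82.01, 121.73], [-58.28, 71.71], [-173.87, 95.51], [-174.79, -0.11], [-173.66, 173.66]. Speed limits (degrees/s): [136.94, 136.94, 172.46, 180, 180, 180].

### API

Orientations are given as [roll, pitch, yaw] about the fixed x, y, z axes, in that order (R = Rz(yaw) Ry(pitch) Rx(roll)).
In Python, from plant import * gives the robot as it stands. The module is installed in compiled form; this text tells all that it offers.
- The arm moves only by the shell command python3 -m pendant 'ROWS'. ROWS is JSON, a list of rows, each an object with "claw": the finger opening in mm, from 0 to 87.6; "linear": the shift along the tool's x, y, z in mm, a list of three; "twist": the turn about the tool's x in rad. In form: [{"claw": claw, "linear": [tx, ty, tz], "twist": twist}, ...]. A call has exactly 10 rows; each row shifts and turns the commanded pose from where the row before left it, along the tool's axes as they then stand; what a row does not reach is not made up. A row lasts 1/12 s, in which the tool goes at most 41.7 mm and 7.16 degrees, less where a joint would pass 70% of its speed; a pose out of reach is approached as far as the arm can. A call with a gripper value outside its range is refused whole. The fingers move at their own pace and stop on an object; the grip force is fixed at half the most. Time passes only in rows, so rows that do not move let the fingers close, or fill a call up. It gives the time, the measured TCP pose, the force and the opening at its end, in the units of the state.
- get_obs(): the state, without advancing time (a new reading comes with each control period).
- snapshot(name): name is "scene" or "side" or "wrist"; returns (picture, depth): 384x512x3 uint8, red, green, blue; 384x512 float32, m along the optical axis (not along the pixel's ray), 0 where there is no reading.
- camera_params(name): a dict with "fx", "fy", "cx", "cy" (pixels), "k1" (the pictures are not rectified: a ray, as slopes to the right and down, at radius r is drawn at 1 + k1 r^2 times it, then the intrinsics apply), "rvec" (rotation vector, rad) and "tvec" (3), from world to camera coordinates, as OpenCV has them. Camera axes: x right, y down, z forward; pixel columns grow to the right and rows downward; lengths in m; the calibration is good to about 2 mm. A picture is of the moment at which its call begins: read the wrist's pose just before it. camera_params takes no time and is no camera call; for the wrist camera it gives the pose at the moment of the call.
- close_job(): hands the job in, once; it reports no verdict.
Trained networks look in the newest picture that a camera, given by its name, has taken for a name from the list of things; names that differ only in an ending like _2 or _b are one class to them, and where a whole thing is asked for, a point or a joint stands for the part that bears it (a point fixed in the world has none). Each returns a list of dicts, best first, with "confidence" (0 to 1); they miss things now and then, are a little off and sometimes report something else, mostly with a low value. They report only what shows in the picture. A call takes as long as a camera call. They do not tell look-alikes from the thing itself.
- boxes_of(camera, target): "xy" ([column, row] in pixels, amid what is visible of it).
The state is a dict: "clock": time; "joint_pos": joint angles; "qvel": joint speeds; "tau": joint torques, N m; "tool_pos": TCP position; "orientation": TCP orientation; "force": force on the tool from outside, world axes, zero at the start; "moment": the same for the moment, N m; "opening": finger opening in m.
Only numpy, scipy, OpenCV 4.12 (cv2) and the standard library are available. Lean on these libraries where they do the work, as an engineer would, in place of code of your own. Each camera call takes 0.05 s, during which the arm holds its last target. There are 200 camera calls.

### The job

At this pen-packing bench, turn the ink carousel by pushing the posts on its rim with the fingertips until the jar with the crimson lid stands squarely in line with the yellow arrow on the foot, right behind the arrow. Turn it without whirling it, leave it at rest and draw the hand away. Do not touch, lift or tip any of the jars, and leave the tray, cartons and marker where they are.

Things in the scene. Friction and masses are not known exactly. Their poses are not given: they have to be found in the camera images.
- foot: fixed black foot of the carousel. Origin on the turning axis at bench height, z up. A flat tongue (50 mm wide, 12 mm high) bearing a yellow arrow (24 mm wide, top 15 mm above the bench) sticks out from under the disc along the foot's own -x, to 193 mm from the axis, roughly towards the robot. The arrow points at the axis.
- carousel: white turntable, 300 mm diameter; turns either way without limit about the vertical axis; stops where it is left (light friction, about 1 N at a post). Origin on the axis at the disc's underside, 22 mm above the bench, z up; disc top 36 mm above the bench. Six push posts on its rim at 30, 90, 150, 210, 270, 330 degrees from its own x (anticlockwise from above). Six bays between.
- post0 (a point): centre of the top of the post at 30 degrees. All six posts are alike: upright, round, blue with a black cap, 138 mm from the axis, 18 mm diameter (cap 20 mm), rising from the disc to 88 mm above the bench.
- hub (a point): top centre of the grey hub on the axis, 44 mm diameter, 72 mm above the bench. Grey radial fins (top 62 mm above the bench, out to 110 mm radius, in line with the posts) part the bays; a low grey lip edges them (104 to 114 mm from the axis, top 48 mm above the bench). One bay is empty.
- jar_crimson: white pot-shaped ink jar, 46 mm diameter, 58 mm tall, roughly 80 to 170 g, loose, with a crimson (dark red) lid and band; origin at the centre of its underside, z up. Starts upright on the carousel disc, centre 70 mm (give or take 5) from the carousel's axis, in the bay along the carousel's own -x. Lid top 94 mm above the bench. It is carried round with the disc.
- jar_blue: white pot-shaped ink jar, 46 mm diameter, 58 mm tall, roughly 80 to 170 g, loose, with a blue lid and band; origin at the centre of its underside, z up. Starts upright on the carousel disc, centre 70 mm (give or take 5) from the carousel's axis, in one of the other bays.
- jar_green: white pot-shaped ink jar, 46 mm diameter, 58 mm tall, roughly 80 to 170 g, loose, with a green lid and band; origin at the centre of its underside, z up. Starts upright on the carousel disc, centre 70 mm (give or take 5) from the carousel's axis, in one of the other bays.
- jar_black: white pot-shaped ink jar, 46 mm diameter, 58 mm tall, roughly 80 to 170 g, loose, with a black lid and band; origin at the centre of its underside, z up. Starts upright on the carousel disc, centre 70 mm (give or take 5) from the carousel's axis, in one of the other bays.
- jar_grey: white pot-shaped ink jar, 46 mm diameter, 58 mm tall, roughly 80 to 170 g, loose, with a grey lid and band; origin at the centre of its underside, z up. Starts upright on the carousel disc, centre 70 mm (give or take 5) from the carousel's axis, in one of the other bays.
- tray: crimson open plastic tray, 260 x 190 mm, 45 mm high, to the left of the carousel; origin at the centre of its underside.
- carton_low: white pen carton with crimson patches, 150 x 60 x 36 mm, flat on the bench right of the carousel; origin at the centre of its underside, long side along its x.
- carton_top: a like carton lying on top of the first; origin at the centre of its underside.
- marker: crimson marker pen with black cap, 125 mm long, 16 mm thick, lying on the bench right of the robot; origin underneath it near the middle, long side along its x.
Things that resemble listed ones, but are neither listed nor needed, are in the scene too. Leave any orange look-alike of the jar_grey alone.

How it is judged:
By the outcome, as a careful person would: the job done as asked, in the order asked, and still so for the second after the job is handed in, with the robot touching nothing.
It also fails if it takes over 61 s, if anything falls off the work surface, if the arm or the gripper's body presses on something with over 40 N, if the wrist force passes 120 N, or if a joint passes its speed limit or range.

## Working session

There is one attempt and no reset: what is moved stays moved. The work goes in short steps, Python scripts to look and compute and a shell command to move; the robot and the scene stay as the last step left them, time stands still between calls to the robot, and variables do not carry over. Pictures are saved under pics/ and viewed, about 8 in all and at most 12, crops included, and the job is handed in when it is done.

```bash
mkdir -p pics; cat > h.py <<'E'
from plant import *
import numpy as np, cv2
def ray(name,uv,p=None):
    p=p or camera_params(name)
    R=cv2.Rodrigues(np.array(p["rvec"],float))[0]; t=np.array(p["tvec"],float).ravel()
    d=np.array([(uv[0]-p["cx"])/p["fx"],(uv[1]-p["cy"])/p["fy"]]); u=d.copy()
    for _ in range(20): u=d/(1+p["k1"]*(u@u))
    return -R.T@t, R.T@np.array([u[0],u[1],1.])
def at_z(name,uv,z,p=None):
    o,d=ray(name,uv,p); return o+d*(z-o[2])/d[2]
def proj(name,X,p=None):
    p=p or camera_params(name)
    R=cv2.Rodrigues(np.array(p["rvec"],float))[0]; c=R@np.array(X,float)+np.array(p["tvec"],float).ravel()
    u=c[:2]/c[2]; u=u*(1+p["k1"]*(u@u)); return u*[p["fx"],p["fy"]]+[p["cx"],p["cy"]]
def snap(name,fn=None):
    im,d=snapshot(name)
    if fn: cv2.imwrite("pics/"+fn,im[:,:,::-1])
    return im,d
E
python3 - <<'E'
from h import *
o=get_obs(); print(o)
for n in("scene","side"):
    snap(n,n+"0.png"); print(n,camera_params(n))
    for t in("jar_crimson","hub","post0","foot","jar_blue","jar_grey"):
        print(t,[(np.round(b["xy"]).tolist(),round(b["confidence"],2)) for b in boxes_of(n,t)][:6])
E
cd pics; python3 -c "
import cv2,numpy as np
a=cv2.imread('scene0.png');b=cv2.imread('side0.png')
cv2.imwrite('both0.png',np.vstack([a,b])[:, :]) if 0 else None"
```

```text
{'clock': 0.0, 'joint_pos': array([ 9.04766893e+01,  2.05899733e+01,  6.29929590e-01, -2.08864359e-02,
       -7.01374534e+01, -1.65078319e+01]), 'qvel': array([ 0.01409932,  0.02102263,  0.11705047,  0.08801332, -0.01305566,
       -0.00563232]), 'tau': array([-6.83139187e-04, -5.82720852e+01,  2.93073517e+01,  6.99724406e+00,
        7.07796498e-03, -1.50551791e-04]), 'tool_pos': array([0.18628377, 0.64822646, 0.2256076 ]), 'orientation': array([  95.12325044,   89.90054479, -100.9150053 ]), 'force': array([0.53090659, 0.69675747, 0.35229596]), 'moment': array([0.03559598, 0.06726716, 0.01333849]), 'opening': 0.08779470879674418}
scene {'fx': 378.22978897197527, 'fy': 378.22978897197527, 'cx': 254.00931885366998, 'cy': 187.9955778257815, 'k1': -0.020517265061987536, 'rvec': array([ 2.32571014,  0.83780515, -0.30989355]), 'tvec': array([-0.40184768, -0.19685866,  1.5872202 ])}
jar_crimson [([292.0, 173.0], 0.62)]
hub [([184.0, 329.0], 0.68), ([292.0, 202.0], 0.66)]
post0 [([292.0, 197.0], 0.58)]
foot []
jar_blue [([276.0, 194.0], 0.77)]
jar_grey [([360.0, 165.0], 0.72), ([231.0, 236.0], 0.52), ([307.0, 199.0], 0.48), ([293.0, 175.0], 0.38)]
side {'fx': 459.2558455064166, 'fy': 459.2558455064166, 'cx': 261.92015401467944, 'cy': 200.94919208931236, 'k1': -0.043509155182151156, 'rvec': array([ 0.57994751, -2.77690567,  0.99402648]), 'tvec': array([0.50442296, 0.22578081, 1.24987285])}
jar_crimson [([223.0, 246.0], 0.94)]
hub [([223.0, 236.0], 0.88)]
post0 [([271.0, 269.0], 0.66), ([226.0, 234.0], 0.63)]
foot [([270.0, 268.0], 0.56)]
jar_blue [([246.0, 211.0], 0.79)]
jar_grey [([141.0, 304.0], 0.95), ([203.0, 212.0], 0.68), ([228.0, 156.0], 0.63), ([274.0, 176.0], 0.57), ([201.0, 232.0], 0.53)]
```

View pics/scene0.png

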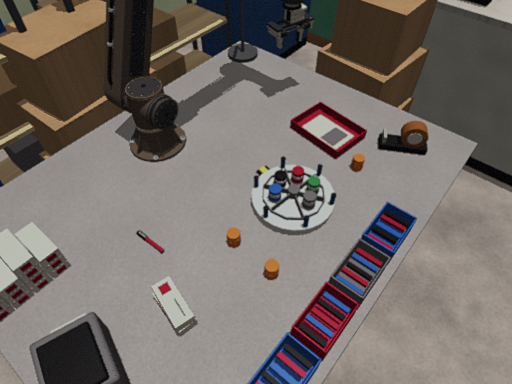

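View pics/side0.png

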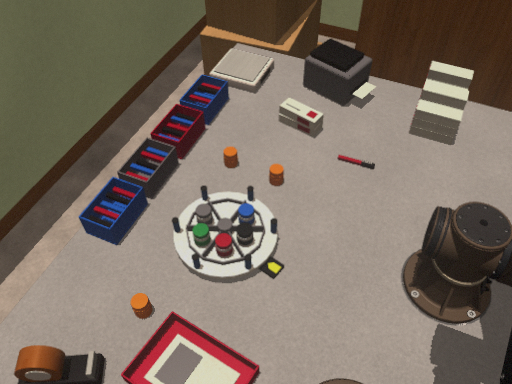

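```bash
python3 - <<'E'
from h import *
a=cv2.imread('pics/scene0.png');b=cv2.imread('pics/side0.png')
for n,im in(("scene",a),("side",b)):
    h=cv2.cvtColor(im,cv2.COLOR_BGR2HSV)
    m=cv2.inRange(h,(24,130,100),(36,255,255)); k,l,s,c=cv2.connectedComponentsWithStats(m)
    for i in range(1,k):
        if s[i,4]>8: print(n,"yellow",s[i],c[i],at_z(n,c[i],.015).round(4))
for p in[(203,190),(250,192),(176,224),(274,226),(196,261),(249,265)]: print("post",at_z("side",p,.088).round(3))
for p in[(283,163),(318,168),(334,190),(319,218),(274,213),(256,183)]: print("postsc",at_z("scene",p,.08).round(3))
print("hub",at_z("side",(224,224),.072),at_z("scene",(294,188),.072))
print("crim",at_z("side",(223,240),.094),at_z("scene",(298,170),.094))
c=cv2.resize(b[170:290,150:310],None,fx=5,fy=5,interpolation=cv2.INTER_CUBIC)
cv2.imwrite("pics/sidez.png",c)
p=camera_params("wrist");o,d=ray("wrist",(256,192)); print(o,d,p["fx"])
E
```

```text
scene yellow [260 167   8   6  29] [262.96551724 169.        ] [0.4476 0.1444 0.015 ]
side yellow [268 262  14  12 106] [273.66981132 266.81132075] [0.4503 0.1483 0.015 ]
post [0.725 0.032 0.088]
post [ 0.595 -0.016  0.088]
post [0.735 0.172 0.088]
post [0.484 0.069 0.088]
post [0.626 0.255 0.088]
post [0.495 0.21  0.088]
postsc [0.523 0.167 0.08 ]
postsc [0.636 0.228 0.08 ]
postsc [0.736 0.177 0.08 ]
postsc [0.762 0.044 0.08 ]
postsc [ 0.636 -0.033  0.08 ]
postsc [0.508 0.029 0.08 ]
hub [0.61928857 0.10812209 0.072     ] [0.62077963 0.10166764 0.072     ]
crim [0.58945252 0.17081805 0.094     ] [0.59215081 0.16278353 0.094     ]
[0.25048015 0.63054223 0.38497339] [-0.2324885   0.0657308  -0.97038485] 344.71842482979713
```

View pics/sidez.png

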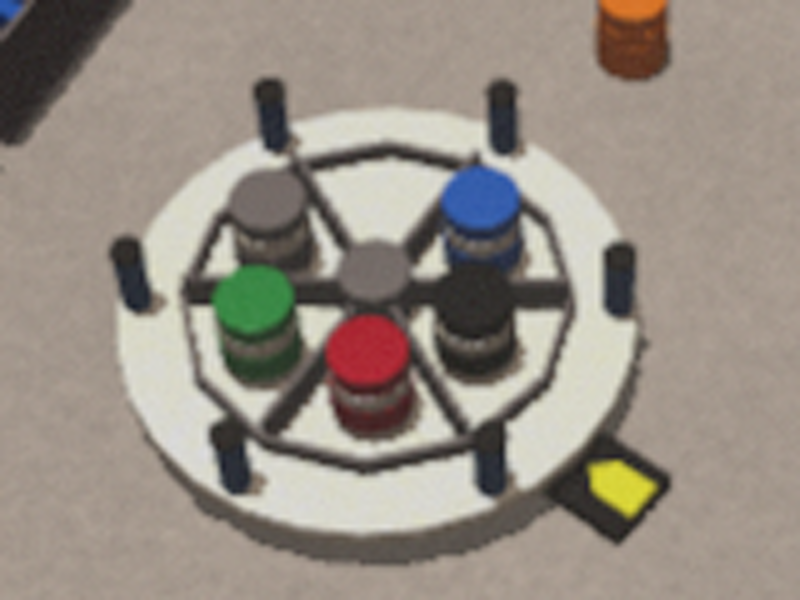

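```bash
python3 - <<'E'
from h import *
P=np.array([at_z("side",(150+x/5,170+y/5),.088)[:2] for x,y in[(270,86),(502,86),(620,250),(490,430),(228,430),(127,246)]])
c=P.mean(0); print("centre",c); v=P-c; print(np.hypot(*v.T).round(4), np.degrees(np.arctan2(v[:,1],v[:,0])).round(1))
for n,uv,z in[("hub",(375,268),.072),("crim",(368,348),.094)]:
    q=at_z("side",(150+uv[0]/5,170+uv[1]/5),z)[:2]; print(n,q,q-c,np.degrees(np.arctan2(*(q-c)[::-1])))
q=at_z("side",(273.67,266.8),.015)[:2]-c; print("arrow",np.hypot(*q),np.degrees(np.arctan2(q[1],q[0])))
q=at_z("scene",(262.97,169),.015)[:2]-c; print("arrowsc",np.hypot(*q),np.degrees(np.arctan2(q[1],q[0])))
E
```

```text
centre [0.61828908 0.10395827]
[0.1369 0.1385 0.1373 0.1369 0.1386 0.1374] [ -37.1  -96.7 -157.   143.    83.2   23.1]
hub [0.61734136 0.10574603] [-0.00094772  0.00178776] 117.92888698682445
crim [0.58856293 0.1690152 ] [-0.02972615  0.06505692] 114.556860941111
arrow 0.17371269276257195 165.22546104118987
arrowsc 0.17541151667801097 166.66316602999441
```

```bash
cat >> h.py <<'E'
from scipy.spatial.transform import Rotation as Ro
def frame():
    o=get_obs(); return np.array(o["tool_pos"]),Ro.from_euler('xyz',o["orientation"],degrees=True).as_matrix(),o
def delta(X):
    p,R,o=frame(); return (R.T@(np.array(X)-p)*1000).round(1)
def yawy():
    _,R,_=frame(); return np.degrees(np.arctan2(R[1,1],R[0,1]))
E
python3 - <<'E'
from h import *
p,R,o=frame(); print(R.round(3),yawy())
import plant; print([ (k,getattr(plant,k)) for k in dir(plant) if 'grasp' in k])
print(delta((.508,.187,.226)))
E
```

```text
[[-0.    -0.276 -0.961]
 [ 0.    -0.961  0.276]
 [-1.     0.     0.   ]] -106.03043955909313
[('tcp_to_grasp', 0.0188)]
[   0.6  354.9 -436.6]
```

```bash
python3 -m pendant '[{"claw":40,"linear":[0,25,-31],"twist":0},{"claw":40,"linear":[0,25,-31],"twist":0},{"claw":40,"linear":[0,25,-31],"twist":0},{"claw":40,"linear":[0,25,-31],"twist":0},{"claw":40,"linear":[0,25,-31],"twist":0},{"claw":40,"linear":[0,25,-31],"twist":0},{"claw":40,"linear":[0,25,-31],"twist":0},{"claw":40,"linear":[0,25,-31],"twist":0},{"claw":40,"linear":[0,25,-31],"twist":0},{"claw":40,"linear":[0,25,-31],"twist":0}]'
python3 -m pendant '[{"claw":40,"linear":[0,26,-31],"twist":0},{"claw":40,"linear":[0,26,-31],"twist":0},{"claw":40,"linear":[0,26,-31],"twist":0},{"claw":40,"linear":[0,26,-31],"twist":0},{"claw":40,"linear":[0,0,0],"twist":0.09},{"claw":40,"linear":[0,0,0],"twist":0.09},{"claw":40,"linear":[0,0,0],"twist":0.09},{"claw":40,"linear":[0,0,0],"twist":0.09},{"claw":40,"linear":[0,0,0],"twist":0},{"claw":40,"linear":[0,0,0],"twist":0}]'
python3 - <<'E'
from h import *
im,_=snap("wrist","w1.png")
print(yawy(),get_obs()["tool_pos"])
p=camera_params("wrist");print(p)
for t in("jar_crimson","post0","hub","foot"): print(t,[(np.round(b["xy"],1).tolist(),round(b["confidence"],2)) for b in boxes_of("wrist",t)])
E
```

```text
clock: 1.53
tool_pos: [0.4161, 0.3212, 0.227]
orientation: [-110.6, 89.9, 53.4]
force: [1.4, -0.1, -0.8]
opening: 0.0401
clock: 2.37
tool_pos: [0.5058, 0.1886, 0.2267]
orientation: [-108.2, 90.0, 35.3]
force: [0.9, -0.0, 0.0]
opening: 0.0394
-126.47437308589801 [0.50575831 0.18868077 0.22666657]
{'fx': 344.71842482979713, 'fy': 344.71842482979713, 'cx': 255.82391697105868, 'cy': 193.46016387329487, 'k1': -0.009802333790771021, 'rvec': array([-1.35613396,  2.68894493,  0.33524046]), 'tvec': array([0.45277439, 0.25543604, 0.46188246])}
jar_crimson [([214.7, 89.7], 0.8)]
post0 [([258.9, 75.3], 0.73)]
hub [([257.6, 83.7], 0.57), ([298.9, 81.7], 0.57)]
foot [([315.7, 188.3], 0.63), ([21.1, 211.7], 0.26)]
```

View pics/w1.png

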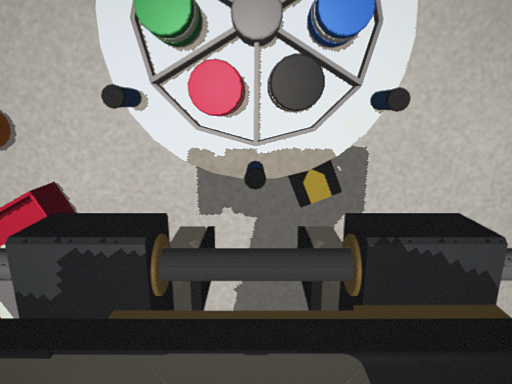

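```bash
python3 - <<'E'
from h import *
im=cv2.imread("pics/w1.png"); h=cv2.cvtColor(im,cv2.COLOR_BGR2HSV)
n="wrist"
o,_=ray(n,(256,192)); print("cam",o,"nadir",proj(n,(o[0],o[1],0)).round(0))
def cen(lo,hi):
    m=cv2.inRange(h[:205],lo,hi); k,l,s,c=cv2.connectedComponentsWithStats(m); i=1+np.argmax(s[1:,4]); 
    cnt=cv2.findContours((l==i).astype('uint8'),0,2)[0][0]
    return c[i],s[i],cv2.minAreaRect(cnt),cnt
y=cen((18,120,80),(36,255,255)); print("arrow",y[:3]); 
r=cen((168,150,130),(180,255,255)); print("crimson",r[:3])
C=np.array([.6183,.104])
for z,c,nm in((.015,y[0],"arrow"),(.094,cv2.minEnclosingCircle(r[3])[0],"crim"),(.072,(257,15),"hub"),(.088,(109,96),"postL"),(.088,(402,99),"postR"),(.088,(255,177),"postM")):
    q=at_z(n,c,z)[:2]; v=q-C; print(nm,q.round(4),np.hypot(*v).round(4),np.degrees(np.arctan2(v[1],v[0])).round(2))
# arrow direction from its long sides
pts=np.array([at_z(n,q[0].astype(float),.015)[:2] for q in y[3]]); print(cv2.minAreaRect((pts*1e4).astype('float32')))
cv2.imwrite("pics/w1z.png",cv2.resize(im[0:215,60:440],None,fx=2.1,fy=2.1,interpolation=cv2.INTER_CUBIC))
cv2.imwrite("pics/w1z2.png",cv2.resize(im[120:220,180:370],None,fx=4.2,fy=4.2,interpolation=cv2.INTER_CUBIC))
E
```

```text
cam [0.55935364 0.14948767 0.38498992] nadir [256. 106.]
arrow (array([316.07822086, 186.09815951]), array([303, 170,  29,  34, 652], dtype=int32), ((315.4922790527344, 184.57989501953125), (31.877338409423828, 22.902864456176758), 68.96248626708984))
crimson (array([214.7960242,  86.9187554]), array([ 188,   59,   54,   56, 2314], dtype=int32), ((214.50003051757812, 87.0), (54.44721603393555, 53.03300476074219), 45.0))
arrow [0.4512 0.147 ] 0.1725 165.57
crim [0.5912 0.1668] 0.0683 113.32
hub [0.6178 0.1049] 0.001 119.24
postL [0.6388 0.2425] 0.14 81.6
postR [0.4916 0.0481] 0.1385 -156.21
postM [0.5113 0.186 ] 0.1348 142.53
((4528.52392578125, 1466.0955810546875), (249.90771484375, 363.9351806640625), 75.68745422363281)
```

View pics/w1z2.png

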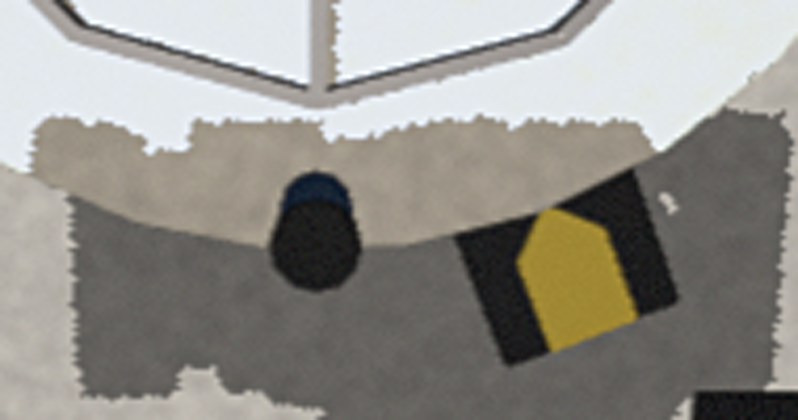

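```bash
python3 -m pendant '[{"claw":40,"linear":[24,0,0],"twist":0},{"claw":40,"linear":[24,0,0],"twist":0},{"claw":40,"linear":[24,0,0],"twist":0},{"claw":40,"linear":[24,0,0],"twist":0},{"claw":40,"linear":[24,0,0],"twist":0},{"claw":40,"linear":[24,0,0],"twist":0},{"claw":40,"linear":[21,0,0],"twist":0},{"claw":30,"linear":[0,0,0],"twist":0},{"claw":30,"linear":[0,0,0],"twist":0},{"claw":30,"linear":[0,0,0],"twist":0}]'
python3 - <<'E'
from h import *
C=np.array([.6183,.104]); v=get_obs()["tool_pos"][:2]-C; print(np.hypot(*v),np.degrees(np.arctan2(v[1],v[0])),get_obs()["force"],yawy())
E
```

```text
clock: 3.45
tool_pos: [0.5065, 0.1892, 0.0627]
orientation: [-122.6, 89.9, 20.8]
force: [0.7, -0.1, -0.1]
opening: 0.0304
0.14053155235909834 142.69827109775395 [ 0.7282884  -0.06958846 -0.07518045] -126.6039557600394
```

```bash
M='x'; for i in 1 2 3; do python3 -m pendant '[{"claw":30,"linear":[0,3.6,-0.05],"twist":-0.0262},{"claw":30,"linear":[0,3.6,-0.05],"twist":-0.0262},{"claw":30,"linear":[0,3.6,-0.05],"twist":-0.0262},{"claw":30,"linear":[0,3.6,-0.05],"twist":-0.0262},{"claw":30,"linear":[0,3.6,-0.05],"twist":-0.0262},{"claw":30,"linear":[0,3.6,-0.05],"twist":-0.0262},{"claw":30,"linear":[0,3.6,-0.05],"twist":-0.0262},{"claw":30,"linear":[0,3.6,-0.05],"twist":-0.0262},{"claw":30,"linear":[0,3.6,-0.05],"twist":-0.0262},{"claw":30,"linear":[0,3.6,-0.05],"twist":-0.0262}]'; done
python3 - <<'E'
from h import *
C=np.array([.6183,.104]); v=get_obs()["tool_pos"][:2]-C; print(np.hypot(*v),np.degrees(np.arctan2(v[1],v[0])),yawy())
im,_=snap("wrist","w2.png"); p=camera_params("wrist")
h=cv2.cvtColor(im,cv2.COLOR_RGB2HSV); m=cv2.inRange(h[:205],(168,150,120),(180,255,255))
k,l,s,c=cv2.connectedComponentsWithStats(m); i=1+np.argmax(s[1:,4]); print(s[i],c[i],boxes_of("wrist","jar_crimson"))
q=at_z("wrist",c[i],.094,p)[:2]-C; print(np.hypot(*q),np.degrees(np.arctan2(q[1],q[0])))
E
```

```text
clock: 4.28
tool_pos: [0.4894, 0.1583, 0.0636]
orientation: [-119.4, 89.8, 39.1]
force: [-1.8, 1.4, -0.8]
opening: 0.0298
clock: 5.12
tool_pos: [0.4807, 0.1233, 0.0636]
orientation: [-137.0, 89.8, 36.5]
force: [-0.9, 1.5, -0.6]
opening: 0.0298
clock: 5.95
tool_pos: [0.4811, 0.0872, 0.0635]
orientation: [-154.9, 89.8, 33.5]
force: [-1.1, 0.1, 0.4]
opening: 0.03
0.13822327307757848 -172.99866058938127 -81.51625629115297
[   99     0   125   128 12576] [160.91706425  62.17024491] [{'xy': [167.9, 66.5], 'confidence': 0.8}, {'xy': [262.0, 126.2], 'confidence': 0.51}]
0.06744918009298971 155.8976997122073
```

View pics/w2.png

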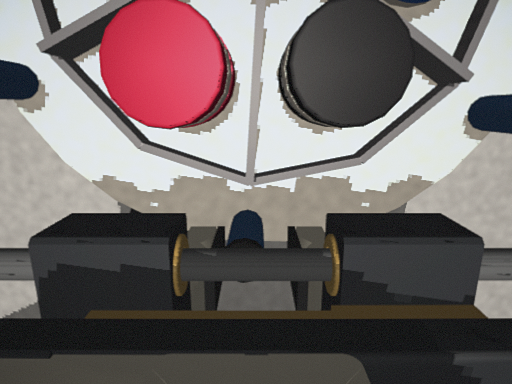

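```bash
python3 -m pendant '[{"claw":30,"linear":[0,3,-0.05],"twist":-0.022},{"claw":30,"linear":[0,3,-0.05],"twist":-0.022},{"claw":30,"linear":[0,3,-0.05],"twist":-0.022},{"claw":30,"linear":[0,3,-0.05],"twist":-0.022},{"claw":30,"linear":[0,3,-0.05],"twist":-0.022},{"claw":30,"linear":[0,3,-0.05],"twist":-0.022},{"claw":30,"linear":[0,2,-0.05],"twist":-0.0145},{"claw":30,"linear":[0,1,0],"twist":-0.007},{"claw":30,"linear":[0,0,0],"twist":0},{"claw":30,"linear":[0,0,0],"twist":0}]'
cat > m.py <<'E'
from h import *
import sys
C=np.array([.6183,.104]); v=get_obs()["tool_pos"][:2]-C; print("tcp",np.hypot(*v),np.degrees(np.arctan2(v[1],v[0])),yawy())
im,_=snap("wrist",sys.argv[1]); p=camera_params("wrist")
h=cv2.cvtColor(im,cv2.COLOR_RGB2HSV); m=cv2.inRange(h[:205],(168,150,120),(180,255,255))
k,l,s,c=cv2.connectedComponentsWithStats(m); i=1+np.argmax(s[1:,4]); print(s[i],c[i])
cnt=cv2.findContours((l==i).astype('uint8'),0,2)[0][0]
q=at_z("wrist",c[i],.094,p)[:2]-C; print("crim",np.hypot(*q),np.degrees(np.arctan2(q[1],q[0])))
E
python3 m.py w3.png
```

```text
clock: 6.88
tool_pos: [0.4851, 0.0662, 0.0619]
orientation: [-176.5, 90.0, 20.6]
force: [-0.1, 0.3, 0.1]
opening: 0.0302
tcp 0.13840667877891788 -164.16571364846044 -72.86650919461809
[   96     0   128   129 12907] [159.29348416  61.88502363]
crim 0.06760021638506035 164.7711365148775
```

```bash
python3 -m pendant '[{"claw":30,"linear":[0,-2,0],"twist":0},{"claw":36,"linear":[0,-2,0],"twist":0},{"claw":40,"linear":[0,0,0],"twist":0},{"claw":40,"linear":[0,0,0],"twist":0},{"claw":40,"linear":[-24,0,0],"twist":0},{"claw":40,"linear":[-35,0,0],"twist":0},{"claw":40,"linear":[-35,0,0],"twist":0},{"claw":40,"linear":[-35,0,0],"twist":0},{"claw":40,"linear":[-35,0,0],"twist":0},{"claw":40,"linear":[0,0,0],"twist":0}]'
python3 m.py w4.png
```

```text
clock: 7.77
tool_pos: [0.4872, 0.071, 0.2328]
orientation: [-178.7, 89.4, 18.6]
force: [1.5, 1.0, 1.0]
opening: 0.0396
tcp 0.13523772410608187 -165.86690751940571 -72.7648485393391
[ 195   68   53   54 2127] [220.43441467  94.48048895]
crim 0.06977820351867314 165.87363319655503
```

View pics/w4.png

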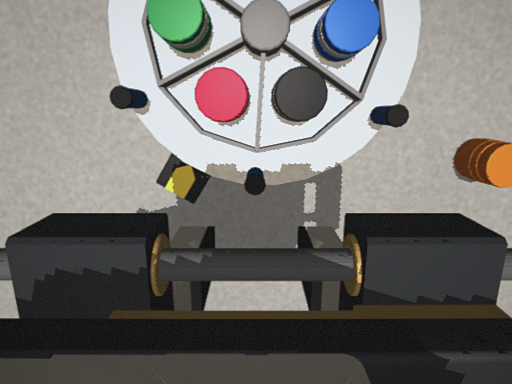

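```bash
cat > m2.py <<'E'
from h import *
import sys
im,_=snap("wrist",sys.argv[1]); p=camera_params("wrist"); n="wrist"
h=cv2.cvtColor(im,cv2.COLOR_RGB2HSV)
def blob(lo,hi):
    m=cv2.inRange(h[:210],lo,hi); m=cv2.morphologyEx(m,cv2.MORPH_CLOSE,np.ones((3,3)))
    k,l,s,c=cv2.connectedComponentsWithStats(m); i=1+np.argmax(s[1:,4])
    return c[i],cv2.findContours((l==i).astype('uint8'),0,2)[0][0]
c,_=blob((168,150,100),(180,255,255)); ac,cnt=blob((22,120,60),(36,255,255))
J=at_z(n,c,.094,p)[:2]; A=at_z(n,ac,.015,p)[:2]
pts=np.array([at_z(n,q[0].astype(float),.015,p)[:2] for q in cnt]); (rc,sz,an)=cv2.minAreaRect((pts*1e4).astype('float32'))
g=cv2.medianBlur(cv2.cvtColor(im[:70,200:330],cv2.COLOR_RGB2GRAY),3)
hc=cv2.HoughCircles(g,cv2.HOUGH_GRADIENT,1,50,param1=100,param2=12,minRadius=21,maxRadius=28)
print("hub circ",hc)
C=np.array([.6183,.104])
ang=lambda v:np.degrees(np.arctan2(v[1],v[0])).round(2)
print("jar",J,ang(J-C),"arrow",A,ang(A-C),"arrow rect",sz,an)
if hc is not None:
    H=at_z(n,(hc[0,0,0]+200,hc[0,0,1]),.072,p)[:2]; print("hub",H,"jar",ang(J-H),"arrow",ang(A-H))
for q in sys.argv[2:]:
    P=at_z(n,eval(q),.088,p)[:2]-C; print("post",np.hypot(*P).round(4),ang(P))
E
python3 m2.py w5.png "(120,97)" "(255,184)" "(399,116)"
python3 -c "
import cv2
im=cv2.imread('pics/w5.png');cv2.imwrite('pics/w5z.png',cv2.resize(im[0:210,90:420],None,fx=2.4,fy=2.4,interpolation=2))"
```

```text
hub circ [[[65.5 21.5 25.2]]]
jar [0.5508231  0.12030084] 166.42 arrow [0.44997614 0.14546074] 166.16 arrow rect (250.6554412841797, 361.0420837402344) 75.56598663330078
hub [0.61655613 0.10244838] jar 164.81 arrow 165.52
post 0.136 134.94
post 0.1379 -166.09
post 0.1385 -107.54
```

View pics/w5z.png

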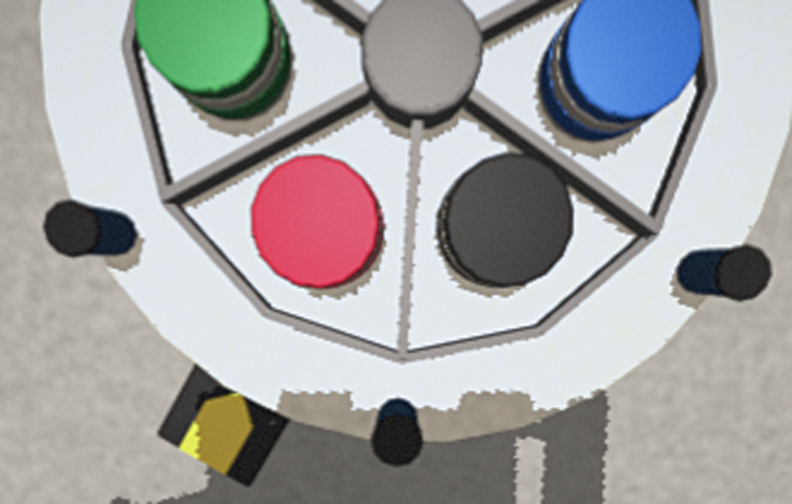

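```bash
cat > m3.py <<'E'
from h import *
from scipy.optimize import least_squares
p=camera_params("wrist")
Z=lambda x,y:at_z("wrist",(90+x/2.4,y/2.4),.088,p)[:2]
P=np.array([Z(74,228),Z(397,440),Z(745,272)])
H=at_z("wrist",(90+421/2.4,52/2.4),.072,p)[:2]
ks=np.radians([-30,30,90])
f=lambda q:np.r_[(q[:2]+.138*np.c_[np.cos(q[2]+ks),np.sin(q[2]+ks)]-P).ravel(),q[:2]-H]*1000
s=least_squares(f,[.618,.104,2.85]); print("C",s.x[:2],"bay",np.degrees(s.x[2]),s.fun.round(1))
C=s.x[:2]
for nm,q in(("jar",(.5508,.1203)),("arrow",(.44998,.14546))):
    v=np.array(q)-C; print(nm,np.hypot(*v),np.degrees(np.arctan2(v[1],v[0])))
E
python3 m3.py
```

```text
C [0.61820378 0.10237859] bay 163.5568747723657 [-0.9  2.4 -1.1 -0.7  0.2 -1.7  1.8 -0.1]
jar 0.06974558282872895 165.11059439491552
arrow 0.17365266369460433 165.63550890263141
```

```bash
python3 - <<'E'
from h import *
im,_=snap("side","s2.png"); b=im[:,:,::-1]
cv2.imwrite("pics/s2z.png",cv2.resize(b[170:290,150:310],None,fx=5,fy=5,interpolation=cv2.INTER_CUBIC))
E
```

```text
(no output)
```

View pics/s2z.png

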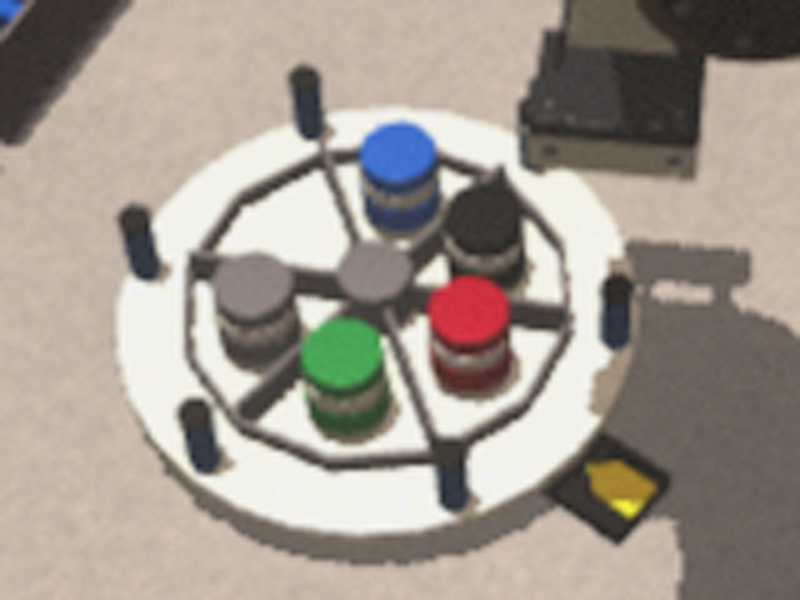

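```bash
python3 - <<'E'
from h import *
from scipy.optimize import least_squares
Z=lambda x,y,z:at_z("side",(150+x/5,170+y/5),z)[:2]
def fit(px,k):
    P=np.array([Z(x,y,.088) for x,y in px]); ks=np.radians(k)
    f=lambda q:((q[:2]+.138*np.c_[np.cos(q[2]+ks),np.sin(q[2]+ks)]-P).ravel())*1000
    s=least_squares(f,[.618,.104,2.4]); print(s.x[:2],np.degrees(s.x[2])-0,s.fun.round(1)); return s.x
a=fit([(270,86),(502,86),(620,250),(490,430),(228,430),(127,246)],[150,90,30,-30,-90,-150]) # order by hand
b=fit([(304,72),(136,212),(195,407),(451,446),(617,283)],[-150,-90,-90+60,-90+120,-90+180]) if 0 else None
for px in ([(270,86),(502,86),(620,250),(490,430),(228,430),(127,246)],[(304,72),(136,212),(195,407),(451,446),(617,283)]):
    c=np.array(a[:2]); t=[]
    for x,y in px:
        v=Z(x,y,.088)-c; t.append(np.degrees(np.arctan2(v[1],v[0])))
    t=np.array(t); print(t.round(1),"post phase mod60",((t-20+30)%60-30+20).mean().round(2),(t%60).round(1))
for nm,q,z in(("jar",(469,314),.094),("jar0",(368,348),.094),("arrow",(5*(273.67-150),5*(266.8-170)),.015)):
    v=Z(*q,z)-c; print(nm,np.hypot(*v),np.degrees(np.arctan2(v[1],v[0])))
E
```

```text
[0.61828908 0.10395827] 173.08195284510202 [ 1.2 -0.2 -0.4  0.5 -0.6 -0.3 -1.   0.5  0.2 -0.6  0.6  0.2]
[ -37.1  -96.7 -157.   143.    83.2   23.1] post phase mod60 23.08 [22.9 23.3 23.  23.  23.2 23.1]
[ -46.3   13.    73.4  133.6 -166.5] post phase mod60 13.45 [13.7 13.  13.4 13.6 13.5]
jar 0.07355117866850651 161.61666119579203
jar0 0.07152654917041817 114.55686094111103
arrow 0.17371269276257192 165.2254610411899
```

```bash
python3 - <<'E'
from h import *
C=np.array([.6183,.104]); v=get_obs()["tool_pos"][:2]-C; print(np.hypot(*v),np.degrees(np.arctan2(v[1],v[0]))%360,get_obs()["tool_pos"],yawy())
for th,z in((194,.062),(197.8,.062)):
    t=np.radians(th); print(th,delta((*(C+.138*np.array([np.cos(t),np.sin(t)])),z)))
E
```

```text
0.1389600503581753 194.15627649336895 [0.48355985 0.07001489 0.22564604] -72.8396859650855
194 [163.6  -0.2  -0.9]
197.8 [163.6   8.9  -0.7]
```

```bash
python3 -m pendant '[{"claw":40,"linear":[24,0,0],"twist":0},{"claw":40,"linear":[24,0,0],"twist":0},{"claw":40,"linear":[24,0,0],"twist":0},{"claw":40,"linear":[24,0,0],"twist":0},{"claw":40,"linear":[24,0,0],"twist":0},{"claw":40,"linear":[24,0,0],"twist":0},{"claw":40,"linear":[20,0,0],"twist":0},{"claw":30,"linear":[0,0,0],"twist":0},{"claw":30,"linear":[0,0,0],"twist":0},{"claw":30,"linear":[0,0,0],"twist":0}]'
python3 -m pendant '[{"claw":30,"linear":[0,1.2,0],"twist":0},{"claw":30,"linear":[0,1.2,0],"twist":0},{"claw":30,"linear":[0,1.2,0],"twist":0},{"claw":30,"linear":[0,1.2,0],"twist":0},{"claw":30,"linear":[0,1.2,0],"twist":0},{"claw":30,"linear":[0,1.2,0],"twist":0},{"claw":30,"linear":[0,1,0],"twist":0},{"claw":30,"linear":[0,0.8,0],"twist":0},{"claw":30,"linear":[0,0,0],"twist":0},{"claw":30,"linear":[0,0,0],"twist":0}]'
python3 m.py w6.png
python3 -m pendant '[{"claw":30,"linear":[0,-2,0],"twist":0},{"claw":36,"linear":[0,-2,0],"twist":0},{"claw":40,"linear":[0,0,0],"twist":0},{"claw":40,"linear":[0,0,0],"twist":0},{"claw":40,"linear":[-24,0,0],"twist":0},{"claw":40,"linear":[-35,0,0],"twist":0},{"claw":40,"linear":[-35,0,0],"twist":0},{"claw":40,"linear":[-35,0,0],"twist":0},{"claw":40,"linear":[-35,0,0],"twist":0},{"claw":40,"linear":[0,0,0],"twist":0}]'
python3 -m pendant '[{"claw":40,"linear":[-10,0,20],"twist":0},{"claw":40,"linear":[-10,0,20],"twist":0},{"claw":40,"linear":[-10,0,20],"twist":0},{"claw":40,"linear":[-10,0,0],"twist":0},{"claw":40,"linear":[-10,0,0],"twist":0},{"claw":40,"linear":[-10,0,0],"twist":0},{"claw":40,"linear":[0,0,0],"twist":0},{"claw":40,"linear":[0,0,0],"twist":0},{"claw":40,"linear":[0,0,0],"twist":0},{"claw":40,"linear":[0,0,0],"twist":0}]'
python3 - <<'E'
from h import *
for n in("side","wrist"):
    im,_=snap(n,n+"_f.png"); b=im[:,:,::-1]
    c=b[170:290,150:310] if n=="side" else b[0:210,90:420]
    f=5 if n=="side" else 2.4
    cv2.imwrite("pics/"+n+"_fz.png",cv2.resize(c,None,fx=f,fy=f,interpolation=cv2.INTER_CUBIC))
E
```

```text
clock: 8.75
tool_pos: [0.4839, 0.07, 0.0619]
orientation: [39.3, 90.0, -123.5]
force: [0.8, -0.2, 0.6]
opening: 0.0311
clock: 9.58
tool_pos: [0.4863, 0.0612, 0.0615]
orientation: [28.7, 90.0, -134.1]
force: [0.5, -0.3, -0.4]
opening: 0.0299
tcp 0.13873779907303974 -162.01287315235285 -72.8378759748131
[   88     0   127   131 13108] [150.84856576  64.21658529]
crim 0.06733890485459637 166.87826812714576
clock: 10.47
tool_pos: [0.4886, 0.0661, 0.2329]
orientation: [-179.2, 89.4, 18.0]
force: [1.1, 1.3, 0.1]
opening: 0.0402
clock: 11.3
tool_pos: [0.4278, 0.0474, 0.2846]
orientation: [8.0, 89.9, -154.8]
force: [-0.6, -0.2, 0.4]
opening: 0.0398
```

View pics/side_fz.png

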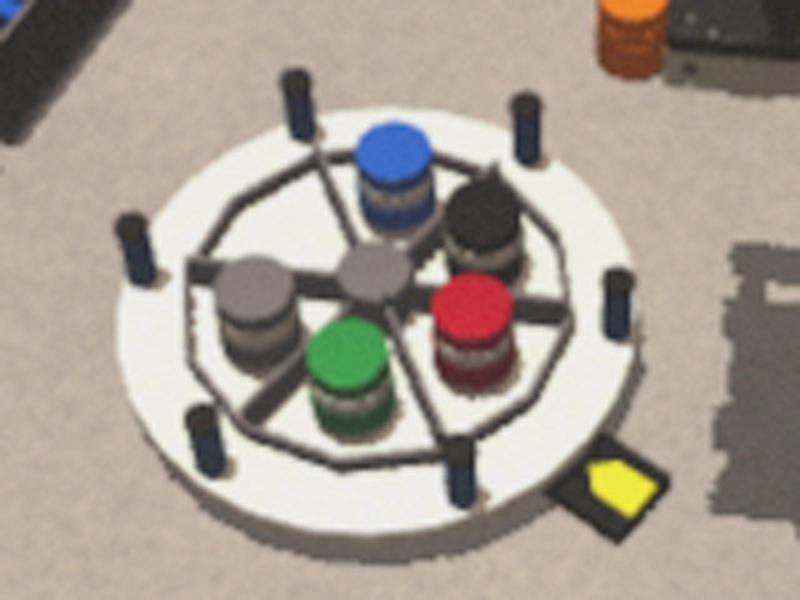

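View pics/wrist_fz.png

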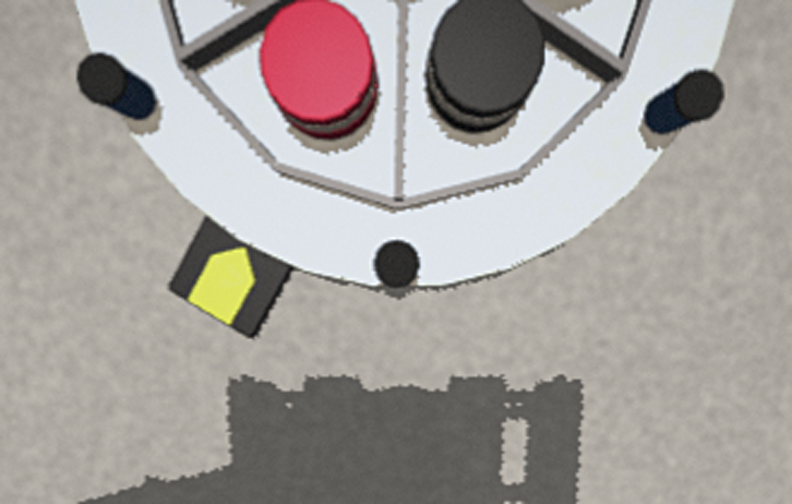

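```bash
python3 - <<'E'
from h import *
from scipy.optimize import least_squares
pw=camera_params("wrist"); ps=camera_params("side")
S=lambda x,y,z:at_z("side",(150+x/5,170+y/5),z,ps)[:2]
W=lambda x,y,z:at_z("wrist",(90+x/2.4,y/2.4),z,pw)[:2]
A=lambda v:np.degrees(np.arctan2(v[1],v[0])).round(2)
def fit(P,k):
    ks=np.radians(k); f=lambda q:((q[:2]+.138*np.c_[np.cos(q[2]+ks),np.sin(q[2]+ks)]-P).ravel())*1000
    s=least_squares(f,[.618,.104,2.88]); print("fit C",s.x[:2].round(4),"bay",np.degrees(s.x[2]).round(2),s.fun.round(1)); return s.x[:2]
Cs=fit(np.array([S(x,y,.088) for x,y in[(296,76),(526,99),(620,276),(461,443),(203,412),(132,220)]]),[150,90,30,-30,-90,-150])
Cw=fit(np.array([W(x,y,.088) for x,y in[(102,79),(397,263),(699,95)]]),[-30,30,90])
C0=np.array([.6183,.1040])
def arrow(fn,n,p):
    h=cv2.cvtColor(cv2.imread("pics/"+fn),cv2.COLOR_BGR2HSV); m=cv2.inRange(h,(22,120,100),(36,255,255))
    k,l,s,c=cv2.connectedComponentsWithStats(m); i=1+np.argmax(s[1:,4]); cnt=cv2.findContours((l==i).astype('uint8'),0,2)[0][0]
    pts=np.array([at_z(n,q[0].astype(float),.015,p)[:2] for q in cnt]); print("rect",cv2.minAreaRect((pts*1e4).astype('float32'))[1:])
    return at_z(n,c[i],.015,p)[:2]
for nm,C,J,a in(("side",Cs,S(473,307,.094),arrow("side_f.png","side",ps)),("wrist",Cw,W(317,61,.094),arrow("wrist_f.png","wrist",pw))):
    print(nm,"jar",A(J-C),A(J-C0),np.hypot(*(J-C)).round(4),"arrow",A(a-C),A(a-C0),np.hypot(*(a-C)).round(4))
E
```

```text
fit C [0.6183 0.1037] bay 165.77 [ 0.2 -0.7 -0.6 -0.   0.5 -0.5 -0.   0.3  0.1  0.5 -0.2  0.4]
fit C [0.6202 0.1031] bay 165.75 [ 0.   0.7 -0.4 -0.2  0.4 -0.6]
rect ((272.27899169921875, 396.1355895996094), 75.77214813232422)
rect ((249.4366455078125, 372.3269958496094), 75.67073059082031)
side jar 165.31 165.49 0.0722 arrow 165.14 165.22 0.1737
wrist jar 167.75 168.16 0.0701 arrow 165.51 165.65 0.1743
```

```bash
python3 -c "
from plant import *
o=get_obs();print(o['clock'],abs(o['qvel']).max(),o['tool_pos']);print(close_job())"
```

```text
11.4 0.18928319078602698 [0.42779293 0.04738045 0.28482488]
the job is handed in; nothing more can be done
None
```

The carousel is turned and the crimson jar's bay stands in line with the yellow arrow. I turned it about 53° anticlockwise by pushing one rim post with the fingertips. A first push stopped about 2° short, so I made a second small, slow push. I then drew the hand up and back, with the TCP 0.28 m above the bench, and handed the job in at 11.4 s.

**Alignment:** In the last pictures both cameras put the crimson bay at 165.8° and the arrow at 165.2–165.7°.

**Jar position:** The cameras disagreed on the jar itself. The side camera gave 165.3° and the wrist camera 167.8°, about 3 mm apart at the jar's radius. I aligned by the bay, which both cameras agreed on. If the wrist camera is right, the jar sits about 2° off the arrow.

**Other checks:** The jars looked upright and in their bays. The forces I read after each move were about 2 N or less. I did not go back and check the tray, cartons and marker in the last pictures, but the arm never came near the cartons or marker and crossed well above the tray.

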